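# Find the socket that fits the splitter's foot nut and run the nut tight

## Robot

A 6-joint arm with a two-finger parallel gripper is mounted at the origin on the work surface. World frame = base frame: x ahead of the robot, y to its left, z up, the work surface at z = 0. Lengths are in mm, angles in rad, forces in N, time in s.
With the tool pointing down it reaches from about 300 to 775 mm from the base axis. Payload 14.6 kg.
Tool frame: the origin (TCP) lies midway between the tips of the shut fingers; the grasp point (between the pads) lies 19 mm behind it; z points along the fingers, y is the direction in which the jaws open and shut (so a half turn about z gives the same grasp; the last joint's range is limited). The gripper opens to 94 mm and grips with 3 to 60 N. Pads are 16 mm wide; open, the fingers measure 119 mm over their backs; the gripper's body (75 mm by 177 mm) begins 78 mm behind the grasp point.
Start: joints at [-1.326, 0.3, 1.521, -0, 1.321, -0.067], TCP at [168.718, -523.473, 205.446] pointing down, gripper open.
Joint ranges: [-3.03, 3.03], [-0.79, 2.21], [0.23, 2.52], [-1.04, 4.18], [0, 3.07], [-2.55, 2.55]. Speed limits (rad/s): [2.22, 2.22, 2.57, 3.14, 3.14, 3.14].

## Interface

Orientations are given as a unit quaternion [x, y, z, w].
In Python, from cell import manip, grab_frame, camera_params, job gives the robot as it stands.
- The arm moves only by the tool apply_moves, never from a script. Its argument "moves" is a list that holds one entry, the list of rows, each a list of 6 numbers: the shift along the tool's x, y, z in m, then the turn, a rotation vector about the tool's x, y, z in degrees. In form: [[[x, y, z, ax, ay, az], ...]]. A call has exactly 5 rows; each row is the pose to reach, as a shift and turn from the pose commanded when the call began, along the tool's axes at that moment; what a row does not reach only later rows make up. A row lasts 1/12 s, in which the tool goes at most 41.7 mm and 7.16 degrees, less where a joint would pass 70% of its speed; a pose out of reach is approached as far as the arm can. A call with a gripper value outside its range is refused whole. "claw" is the gripper command: -1 is shut, 1 is fully open, values between are in proportion, set as the call begins (left out, the last holds). The fingers move at their own pace and stop on an object; "squeeze" is the grip in N (left out, the last holds). Time passes only in rows, so rows that repeat a pose let the fingers close, or fill a call up. It gives the time, the measured TCP pose, the force and the opening at its end, in the units of the state.
- manip.get_obs(): the state, without advancing time (a new reading comes with each control period).
- grab_frame(name): name is "scene" or "top" or "wrist"; returns the picture (480x640x3 uint8, red, green, blue); there is no depth.
- camera_params(name): a dict with "vfov" (degrees; the focal length in pixels is half the picture's height over the tangent of half this angle, whatever the lens; pixels are square), "cx", "cy" (the principal point, pixels), "eye" and "rotation" of the camera in the world. Camera axes: x right, y up, looking along -z (the intrinsics and any distortion apply to the point x, -y, -z); pixel columns grow to the right and rows downward; lengths in mm; the calibration is good to about 2 mm. A picture is of the moment at which its call begins: read the wrist's pose just before it. camera_params takes no time and is no camera call; for the wrist camera it gives the pose at the moment of the call.
- job.sign_off(): hands the job in, once; it reports no verdict.
The state is a dict: "t": time; "qpos": joint angles; "joint_velocities": joint speeds; "effort": joint torques, N m; "eef_pos": TCP position; "orientation": TCP orientation; "wrist_force": force on the tool from outside, world axes, zero at the start; "ft_torque": the same for the moment, N m; "opening": opening from 0.0 (shut) to 1.0 (fully open).
Only numpy, scipy, OpenCV 4.12 (cv2) and the standard library are available. Lean on these libraries where they do the work, as an engineer would, in place of code of your own. Each camera call takes 0.05 s, during which the arm holds its last target. There are 200 camera calls.

## Task

The nut on the leather splitter's left foot (the robot's left) is still slack on its bolt. Try the three loose sockets on it until you have the one that fits - it drops fully home over the nut and turns it, while the others stop on top of the nut or spin loosely round it - and stand any that do not fit back upright on the bench. With the fitting socket fully home turn the nut clockwise until it comes up tight, and finish still gripping that socket and pressing it down on the nut, ready for the T-bar; leave the shears, the glue bottle and the T-bar where they are.

Things in the scene. Friction and masses are not known exactly. Their poses are not given: they have to be found in the camera images.
- splitter: Bench leather splitter of grey-green iron. Base 150 mm (x) by 236 mm (y). Two cheeks, 104 mm high with their screws, outer faces at y = +-108 mm; crank on its -y side. A foot 70 mm wide, 16 mm thick runs out to y = +-225 mm at each end, with washer (41 mm wide, 3 mm thick), hex nut and bolt end at x = 0, y = +-190 mm. The task's nut is on the +y foot. Origin: centre of underside, on the bench.
- nut_seat (a point): Hex nut on the left (+y) foot: steel, 30 mm across flats, 34.6 mm across corners, 16 mm high, top edge chamfered; bolt end (19.6 mm thick) 7.7 mm above it. Point: on the nut's axis at its underside (top of the washer, 19 mm above the bench); z up, x square out of one flat and turning with the nut.
- socket_a_mid (a point): Steel socket, one of three alike outside: round, 50 mm diameter (49 over the lowest 30 mm), 80 mm high, about 0.5 kg, standing hex opening down, 19 mm square drive hole up. Hex opening 30 mm deep, bevelled, 26.5, 31.5 or 38 mm across flats, a different one in each socket, not told which. Point: on the axis half-way up, 40 mm above the mouth; z up, x square out of a flat of hex and square.
- socket_b_mid (a point): Another of the three sockets, same outside, same meaning of the point and axes as socket_a_mid.
- socket_c_mid (a point): Another of the three sockets, same outside, same meaning of the point and axes as socket_a_mid.
- socket_a: The same socket as socket_a_mid; origin at the centre of its mouth, on the bench. A small dark pin hole 10 mm below its top marks its +x and -x sides.
- socket_b: The same socket as socket_b_mid; origin at the centre of its mouth, on the bench. A small dark pin hole 10 mm below its top marks its +x and -x sides.
- socket_c: The same socket as socket_c_mid; origin at the centre of its mouth, on the bench. A small dark pin hole 10 mm below its top marks its +x and -x sides.
- shears: Bystander: leather shears lying flat, 225 mm long, 16 mm high, blades to its +x. Origin at the pivot, on the bench.
- glue: Bystander: yellow glue bottle, standing, 48 mm in diameter, 130 mm high. Origin at the centre of its underside.
- t_bar: Bystander: sliding T-bar for the sockets, lying flat, 300 mm long along its y, 37 mm high. Origin under its middle, on the bench.
- nut (a joint): How far that nut is turned, rad: 0 when tight (a firm stop), negative when slack; it grows as the nut turns clockwise seen from above. It starts 0.4 to 1.0 rad slack, turns stiffly (0.35 N m) and does not rise or sink noticeably.
Not all that is in view belongs to the job. What is shaped like the socket_b but pink or purple is not meant.

How it is judged (in metres and radians):
On the way:
1. a socket, held by the fingers, is fully home over the nut while the nut is still slack (value of joint nut below -0.2 rad and ((horizontal distance between socket_a_mid and nut_seat below 0.004 m and z of socket_a_mid in the frame of nut_seat below 0.0435 m and angle between socket_a_mid's own z axis and vertical below 0.07 rad and contact force between the fingers and socket_a above 2 N) or (horizontal distance between socket_b_mid and nut_seat below 0.004 m and z of socket_b_mid in the frame of nut_seat below 0.0435 m and angle between socket_b_mid's own z axis and vertical below 0.07 rad and contact force between the fingers and socket_b above 2 N) or (horizontal distance between socket_c_mid and nut_seat below 0.004 m and z of socket_c_mid in the frame of nut_seat below 0.0435 m and angle between socket_c_mid's own z axis and vertical below 0.07 rad and contact force between the fingers and socket_c above 2 N))), for 0.1 s.
At the end, for the whole second after the job is handed in: The nut is tight (within 0.07 rad of its stop); the held socket is upright (4 degrees) over it, within 4 mm of its axis and 3.5 mm of the washer, gripped with over 2 N and pressing on nut or foot with over 1 N; the other two stand upright on the bench (7 degrees); all at rest (value of joint nut above -0.07 rad and linear speed of each of socket_a, socket_b, socket_c below 0.02 m/s and ((horizontal distance between socket_a_mid and nut_seat below 0.004 m and z of socket_a_mid in the frame of nut_seat below 0.0435 m and angle between socket_a_mid's own z axis and vertical below 0.07 rad and contact force between the fingers and socket_a above 2 N and contact force between socket_a and splitter above 1 N and height (world z) of each of socket_b_mid, socket_c_mid below 0.045 m and angle between each of socket_b_mid, socket_c_mid's own z axis and vertical below 0.12 rad) or (horizontal distance between socket_b_mid and nut_seat below 0.004 m and z of socket_b_mid in the frame of nut_seat below 0.0435 m and angle between socket_b_mid's own z axis and vertical below 0.07 rad and contact force between the fingers and socket_b above 2 N and contact force between socket_b and splitter above 1 N and height (world z) of each of socket_a_mid, socket_c_mid below 0.045 m and angle between each of socket_a_mid, socket_c_mid's own z axis and vertical below 0.12 rad) or (horizontal distance between socket_c_mid and nut_seat below 0.004 m and z of socket_c_mid in the frame of nut_seat below 0.0435 m and angle between socket_c_mid's own z axis and vertical below 0.07 rad and contact force between the fingers and socket_c above 2 N and contact force between socket_c and splitter above 1 N and height (world z) of each of socket_a_mid, socket_b_mid below 0.045 m and angle between each of socket_a_mid, socket_b_mid's own z axis and vertical below 0.12 rad))); the arm keeps its last pose, push and grip.
It fails at once if the shears, the glue bottle or the T-bar is moved by more than 30 mm (distance of any of shears, glue, t_bar from where it was at the start of the episode above 0.03 m).
It also fails if it takes over 72 s, if anything falls off the work surface, if the arm or the gripper's body presses on something with over 40 N, if the wrist force passes 120 N, or if a joint passes its speed limit or range.

## Working session

There is one attempt and no reset: what is moved stays moved. The work goes in short steps, Python scripts to look and compute and a tool call to move; the robot and the scene stay as the last step left them, time stands still between calls to the robot, and variables do not carry over. Pictures are saved under pics/ and viewed, about 8 in all and at most 12, crops included, and the job is handed in when it is done.

Besides the shell and the picture viewer there is one more tool, called after ">>>" as name(argument=value, ...) on one line, values as JSON. apply_moves: Moves the arm, as the interface text tells. Its arguments: {"type":"object","properties":{"moves":{"type":"array"},"claw":{"type":"number"},"squeeze":{"type":"number"}},"required":["moves"]}

```bash
ls; mkdir -p pics
python3 - <<'E'
from cell import manip, grab_frame, camera_params, job
import cv2,json
o=manip.get_obs();print(o)
for n in ("scene","top"):
    p=camera_params(n);print(n,p)
    cv2.imwrite(f"pics/{n}0.png",grab_frame(n)[:,:,::-1])
print(camera_params("wrist"))
E
```

```text
pics
{'t': 0.0, 'qpos': array([-1.32558743e+00,  3.00469004e-01,  1.52159227e+00, -5.21347581e-06,
        1.32073456e+00, -6.65901270e-02]), 'joint_velocities': array([ 0.0005506 , -0.00095574,  0.00176709, -0.00109862, -0.00063888,
       -0.00057792]), 'effort': array([ 2.26322649e-03, -5.31804550e+01, -3.52736878e+01,  7.08976644e-02,
        2.43814825e-02, -1.01739654e-04]), 'eef_pos': array([ 168.65789098, -523.21085435,  204.88276092]), 'orientation': array([ 9.87871985e-01,  1.55269376e-01, -5.61715627e-05, -5.98968472e-04]), 'wrist_force': array([-0.91604125, -0.03426073,  1.1633383 ]), 'ft_torque': array([ 0.03910469, -0.03174379,  0.03424597]), 'opening': 0.9963277083177677}
scene {'vfov': 52.78195857117175, 'cx': 321.09692717682464, 'cy': 236.1030751023093, 'eye': array([1074.18492124,  -56.87296182,  856.92547701]), 'rotation': array([0.23846315, 0.17213518, 0.55883826, 0.77537385])}
top {'vfov': 57.12907505795976, 'cx': 312.5384451345948, 'cy': 234.38023783316865, 'eye': array([416.53986644, 106.81777612, 800.24849586]), 'rotation': array([ 0.06813419, -0.05220906, -0.70076043,  0.70821379])}
{'vfov': 67.04835258775101, 'cx': 321.14575930648607, 'cy': 237.3678708327913, 'eye': array([ 243.74388426, -498.39636501,  382.91039798]), 'rotation': array([-0.11137007,  0.08204396, -0.58323215,  0.80044097])}
```

View pics/top0.png

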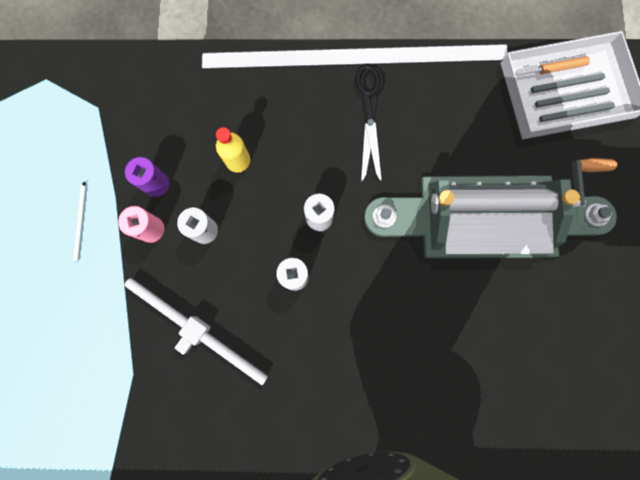

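View pics/scene0.png

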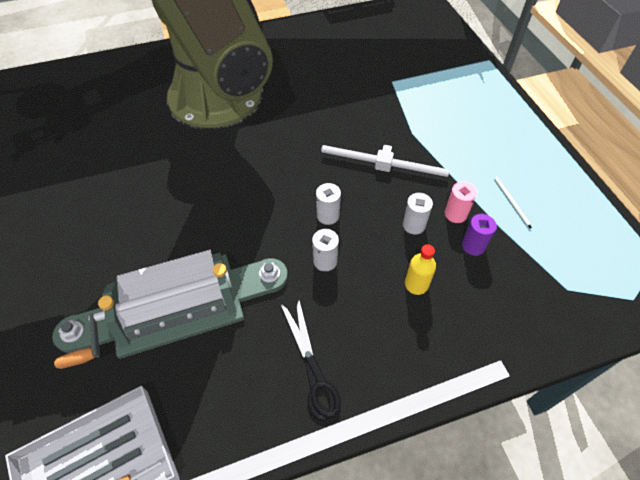

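```bash
cat > h.py <<'E'
import numpy as np, cv2
from scipy.spatial.transform import Rotation as R
from cell import manip, grab_frame, camera_params, job
def cast(p,uv,z):
    f=240/np.tan(np.radians(p['vfov']/2)); uv=np.atleast_2d(uv).astype(float)
    d=np.c_[(uv[:,0]-p['cx'])/f,-(uv[:,1]-p['cy'])/f,-np.ones(len(uv))]
    d=R.from_quat(p['rotation']).apply(d); e=p['eye']
    return e+d*((z-e[2])/d[:,2])[:,None]
def proj(p,X):
    f=240/np.tan(np.radians(p['vfov']/2))
    c=R.from_quat(p['rotation']).inv().apply(np.atleast_2d(X)-p['eye'])
    return np.c_[p['cx']-f*c[:,0]/c[:,2],p['cy']+f*c[:,1]/c[:,2]]
def totool(X,yaw=None):
    "shift in tool axes (m) to bring the TCP to world X (mm)"
    o=manip.get_obs(); r=R.from_quat(o['orientation'])
    return np.round(r.inv().apply(np.array(X)-o['eef_pos'])/1000,4)
E
python3 - <<'E'
from h import *
for n,q in (("top",{'S1':(319,204),'S2':(292,272),'S3':(193,221),'pink':(135,222),'purp':(140,172),'nut':(384,215),'nutR':(598,214),'tb':(192,330)}),("scene",{'S1':(325,240),'S2':(328,190),'S3':(420,200),'nut':(269,270),'nutR':(69,328)})):
    p=camera_params(n)
    for k,v in q.items():
        z=42 if 'nut' in k else 20 if k=='tb' else 80
        print(n,k,cast(p,v,z)[0].round(0))
o=manip.get_obs();print(R.from_quat(o['orientation']).as_matrix().round(3))
p=camera_params('wrist');r=R.from_quat(o['orientation'])
print(r.inv().apply(p['eye']-o['eef_pos']).round(1),(r.inv()*R.from_quat(p['rotation'])).as_matrix().round(3))
E
```

```text
top S1 [592. 114.  80.]
top S2 [478. 157.  80.]
top S3 [561. 325.  80.]
top pink [559. 423.  80.]
top purp [646. 421.  80.]
top nut [582.  -0.  42.]
top nutR [ 587. -370.   42.]
top tb [380. 333.  20.]
scene S1 [584. 114.  80.]
scene S2 [468. 160.  80.]
scene S3 [552. 330.  80.]
scene nut [592.  -3.  42.]
scene nutR [ 595. -377.   42.]
[[ 0.952  0.307 -0.   ]
 [ 0.307 -0.952  0.001]
 [ 0.    -0.001 -1.   ]]
[  79.1   -0.8 -177.9] [[-0.001  0.962  0.274]
 [ 1.     0.     0.001]
 [ 0.     0.274 -0.962]]
```

>>> apply_moves(moves=[[[0.028,-0.028,-0.009,0,0,5],[0.056,-0.056,-0.018,0,0,10],[0.084,-0.084,-0.027,0,0,15],[0.112,-0.112,-0.036,0,0,18],[0.14,-0.143,-0.045,0,0,18]]], claw=1)

```text
t: 0.52
eef_pos: [258.0, -343.6, 250.3]
orientation: [1.0, -0.003, -0.0, -0.0]
wrist_force: [0.9, 0.4, 0.7]
opening: 1.0
```

>>> apply_moves(moves=[[[0.018,-0.036,0,0,0,0],[0.036,-0.072,0,0,0,0],[0.054,-0.108,0,0,0,0],[0.072,-0.144,0,0,0,0],[0.09,-0.18,0,0,0,0]]])

```text
t: 0.93
eef_pos: [348.3, -163.7, 250.2]
orientation: [1.0, -0.001, 0.0, 0.0]
wrist_force: [0.5, -0.5, 0.3]
opening: 1.001
```

>>> apply_moves(moves=[[[0.018,-0.036,0,0,0,0],[0.036,-0.072,0,0,0,0],[0.054,-0.108,0,0,0,0],[0.072,-0.144,0,0,0,0],[0.09,-0.18,0,0,0,0]]])

```text
t: 1.35
eef_pos: [438.8, 16.4, 250.2]
orientation: [1.0, -0.001, 0.0, 0.0]
wrist_force: [0.5, -1.4, -0.8]
opening: 1.0
```

>>> apply_moves(moves=[[[0.018,-0.036,0,0,0,0],[0.022,-0.044,0,0,0,0],[0.022,-0.044,0,0,0,0],[0.022,-0.044,0,0,0,0],[0.022,-0.044,0,0,0,0]]])

```text
t: 1.77
eef_pos: [460.2, 57.2, 250.1]
orientation: [1.0, -0.002, -0.0, 0.0]
wrist_force: [-1.1, 0.1, 0.3]
opening: 0.999
```

Run:
```python
from h import *
import pickle
o=manip.get_obs();p=camera_params('wrist');im=grab_frame('wrist')
print(o['t'],o['eef_pos'],o['qpos'],o['wrist_force'])
pickle.dump((p,im),open('w1.pkl','wb'))
cv2.imwrite('pics/w1.png',im[:,:,::-1])
for X in ((588,-1,42),(588,114,80),(473,158,80),(556,328,80)): print(proj(p,X).round(0))
```

```text
1.7667 [460.24037782  57.17295545 250.13734923] [ 4.46946732e-02  7.16593471e-02  1.68649892e+00 -1.78948912e-04
  1.38375444e+00  1.61872312e+00] [-1.06154168  0.1319318   0.2648553 ]
[[380.  82.]]
[[257.  77.]]
[[218. 205.]]
[[ 25. 116.]]
```

View pics/w1.png

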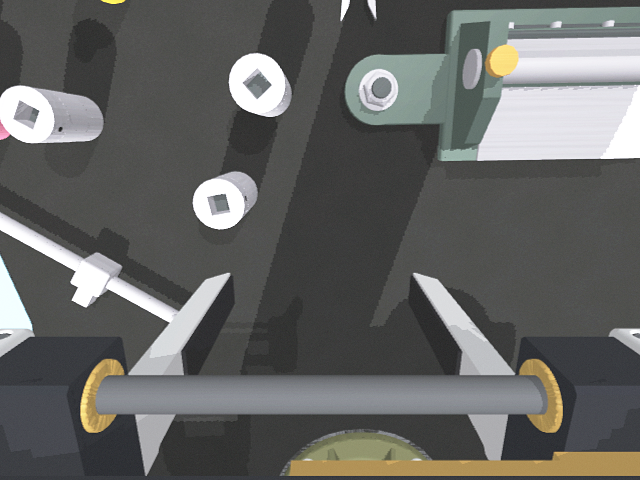

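Run:
```python
import pickle,cv2,numpy as np
from h import *
p,im=pickle.load(open('w1.pkl','rb'))
def crop(c,s): 
    u,v=c;t=im[max(0,v-s):v+s,max(0,u-s):u+s,::-1];return cv2.resize(t,(400,300) if 0 else (300,300),interpolation=cv2.INTER_CUBIC)
cs=[crop((262,84),38),crop((225,200),38),crop((50,114),50),crop((379,89),30)]
cv2.imwrite('pics/c1.png',np.vstack([np.hstack(cs[:2]),np.hstack(cs[2:])]))
g=cv2.cvtColor(im,cv2.COLOR_RGB2GRAY)
# holes: dark-ish blobs enclosed by bright top face
b=(g>235).astype(np.uint8)
cn,hi=cv2.findContours(b,cv2.RETR_CCOMP,cv2.CHAIN_APPROX_NONE)
for i,c in enumerate(cn):
    if hi[0][i][3]>=0 and cv2.contourArea(c)>60:
        w=cast(p,c[:,0],80)[:,:2].astype(np.float32)
        ow=cast(p,cv2.convexHull(cn[hi[0][i][3]])[:,0],80)[:,:2].astype(np.float32)
        r=cv2.minAreaRect(w);print('hole px',c[:,0].mean(0).round(0),'rect',np.round(r[0],1),np.round(r[1],1),round(r[2],1),'outer circle',[np.round(a,1) for a in cv2.minEnclosingCircle(ow)])
```

```text
hole px [218. 204.] rect [474.  157.8] [21.  20.8] 10.2 outer circle [array([473.9, 157.9]), np.float64(24.9)]
hole px [ 26. 114.] rect [557.2 326.4] [20.4 20.8] 60.3 outer circle [array([557.2, 326.5]), np.float64(25.1)]
hole px [257.  83.] rect [582.6 114.8] [20.2 20.1] 40.6 outer circle [array([580.1, 114. ]), np.float64(27.2)]
```

View pics/c1.png

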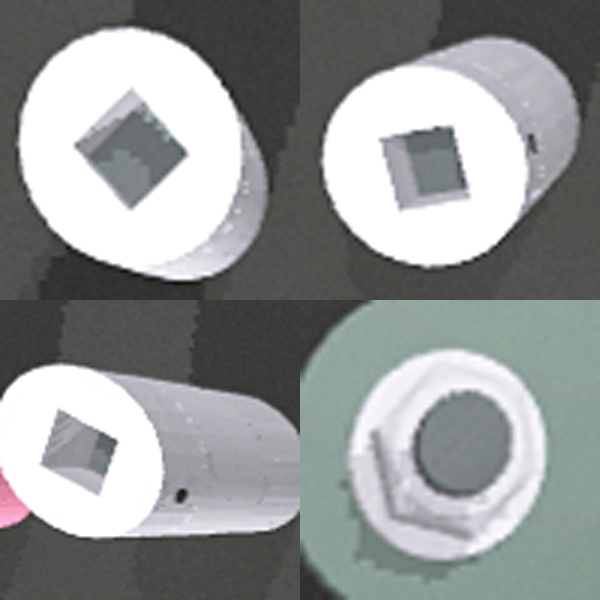

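>>> apply_moves(moves=[[[0.011,0.011,0.032,0,0,0],[0.022,0.022,0.064,0,0,0],[0.033,0.034,0.096,0,0,0],[0.044,0.045,0.128,0,0,0],[0.055,0.057,0.16,0,0,0]]])

```text
t: 2.23
eef_pos: [515.5, -0.8, 89.2]
orientation: [1.0, -0.002, 0.0, 0.0]
wrist_force: [-0.1, 0.4, 0.1]
opening: 1.001
```

>>> apply_moves(moves=[[[0,0,0,0,0,0],[0,0,0,0,0,0],[0,0,0,0,0,0],[0,0,0,0,0,0],[0,0,0,0,0,0]]])

```text
t: 2.65
eef_pos: [516.0, 1.3, 92.2]
orientation: [1.0, -0.001, 0.002, 0.0]
wrist_force: [0.0, -0.6, 0.2]
opening: 1.001
```

Run:
```python
from h import *
import pickle
o=manip.get_obs();p=camera_params('wrist');im=grab_frame('wrist')
print(o['t'],o['eef_pos'],o['qpos'][5])
pickle.dump((p,im),open('w2.pkl','wb'))
uv=proj(p,(588,-1,42))[0].round(0).astype(int);print(uv,proj(p,(583,115,80)))
u,v=uv
cv2.imwrite('pics/w2.png',cv2.resize(im[max(0,v-60):v+60,u-60:u+60,::-1],(600,600),interpolation=cv2.INTER_CUBIC))
print('crop origin',u-60,max(0,v-60))
g=cv2.cvtColor(im,cv2.COLOR_RGB2GRAY)
cn,hi=cv2.findContours((g>235).astype(np.uint8),cv2.RETR_CCOMP,cv2.CHAIN_APPROX_NONE)
for i,c in enumerate(cn):
    if hi[0][i][3]>=0 and cv2.contourArea(c)>200:
        for z in (80,42.7):
            w=cast(p,c[:,0],z)[:,:2].astype(np.float32);r=cv2.minAreaRect(w);print('hole px',c[:,0].mean(0).round(0),z,np.round(r[0],1),np.round(r[1],1),round(r[2],1))
```

```text
2.65 [515.97526837   1.2990947   92.16774639] 1.5042985535040911
[326 146] [[101.03969412 158.72265496]]
crop origin 266 86
hole px [102. 158.] 80 [583.  114.4] [20.3 20.5] 41.1
hole px [102. 158.] 42.7 [580.8 136.5] [24.3 24.5] 41.1
```

View pics/w2.png

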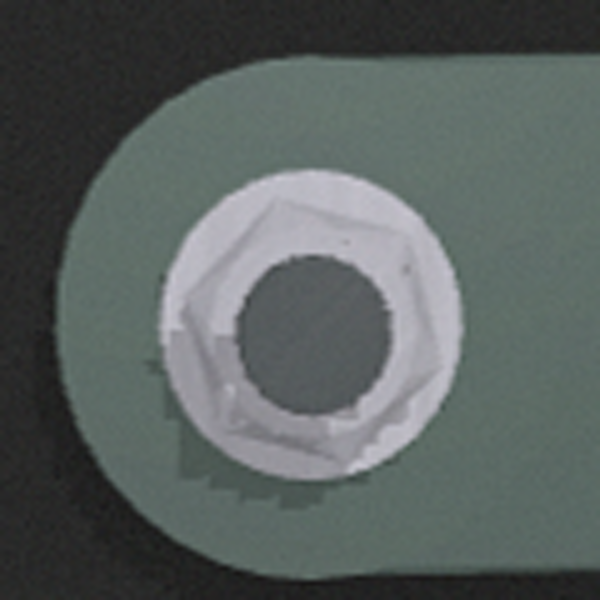

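Run:
```python
from h import *
import pickle
p,im=pickle.load(open('w2.pkl','rb'))
o=np.array([266,86.]);f=lambda a:np.array(a)/5.+o-0.4
print('bolt',cast(p,f([[314,333]]),42.7)); print('washer',cast(p,f([[312,325]]),19))
c=f([[280,203],[410,240],[440,370],[345,465],[225,425],[188,300]])
for z in (19,33):
    w=cast(p,c,z)[:,:2];e=np.roll(w,-1,0)-w
    print(z,w.mean(0).round(1),np.hypot(*e.T).round(1),((np.degrees(np.arctan2(e[:,1],e[:,0]))+90)%60).round(1))
# automatic: bolt disc and washer
hsv=cv2.cvtColor(im,cv2.COLOR_RGB2HSV);m=((hsv[...,1]<40)&(hsv[...,2]>110)).astype(np.uint8)[80:220,260:390]
cn,_=cv2.findContours(m,cv2.RETR_CCOMP,cv2.CHAIN_APPROX_NONE)
for k in cn:
    if cv2.contourArea(k)>300:
        k=k[:,0]+[260,80]
        for z in(19,42.7): print(len(k),z,[np.round(a,1) for a in cv2.minEnclosingCircle(cast(p,k,z)[:,:2].astype(np.float32))])
```

```text
bolt [[584.3332736   -2.68848459  42.7       ]]
washer [[584.34793894  -2.87190457  19.        ]]
19 [583.   -3.2] [18.  17.6 18.1 17.4 17.3 17.6] [44.6 44.4 45.  41.6 46.1 45.1]
33 [583.6  -3. ] [17.  16.6 17.1 16.4 16.3 16.6] [44.6 44.4 45.  41.6 46.1 45.1]
420 19 [array([601.2,  -5.8]), np.float64(40.2)]
420 42.7 [array([600.5,  -5.1]), np.float64(36.4)]
93 19 [array([582.9,  -2.9]), np.float64(11.2)]
93 42.7 [array([584. ,  -2.5]), np.float64(10.1)]
```

Run:
```python
from h import *
import pickle
for fn,c,a0 in (('w2.pkl',(583,114.4),41.1),('w1.pkl',(474,157.8),10.2),('w1.pkl',(557.2,326.4),60.3)):
    p,im=pickle.load(open(fn,'rb'));g=cv2.cvtColor(im,cv2.COLOR_RGB2GRAY)
    for k in range(4):
        a=np.radians(a0+90*k);u,v=proj(p,(c[0]+25*np.cos(a),c[1]+25*np.sin(a),70))[0].round().astype(int)
        print(fn,round(a0+90*k,1),(u,v),g[v-4:v+5,max(0,u-4):u+5].min(),np.median(g[v-4:v+5,max(0,u-4):u+5]))
p,im=pickle.load(open('w2.pkl','rb'))
cv2.imwrite('pics/c2.png',cv2.resize(im[100:240,50:210,::-1],(640,560),interpolation=cv2.INTER_CUBIC))
```

```text
w2.pkl 41.1 (np.int64(76), np.int64(121)) 233 236.0
w2.pkl 131.1 (np.int64(84), np.int64(188)) 234 238.0
w2.pkl 221.1 (np.int64(148), np.int64(192)) 22 138.0
w2.pkl 311.1 (np.int64(144), np.int64(126)) 24 102.0
w1.pkl 10.2 (np.int64(215), np.int64(177)) 72 135.0
w1.pkl 100.2 (np.int64(197), np.int64(207)) 66 255.0
w1.pkl 190.2 (np.int64(227), np.int64(226)) 52 255.0
w1.pkl 280.2 (np.int64(245), np.int64(198)) 63 169.0
w1.pkl 60.3 (np.int64(8), np.int64(101)) 254 255.0
w1.pkl 150.3 (np.int64(26), np.int64(139)) 65 255.0
w1.pkl 240.3 (np.int64(60), np.int64(129)) 30 157.0
w1.pkl 330.3 (np.int64(43), np.int64(90)) 77 181.0
```

View pics/c2.png

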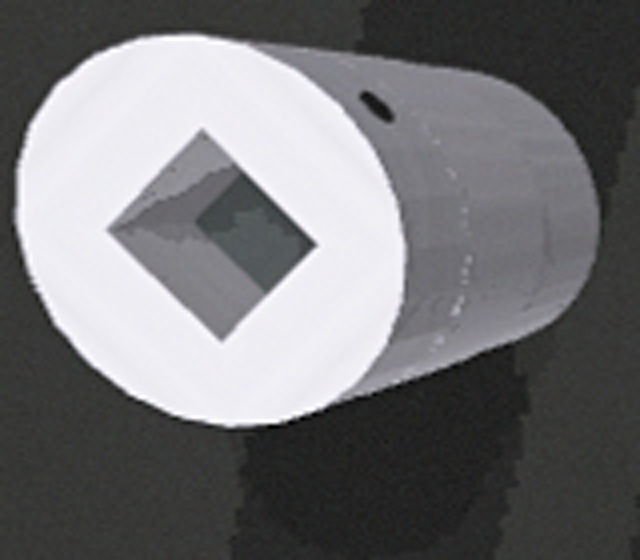

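>>> apply_moves(moves=[[[0.0,-0.02,-0.02,0,0,0],[0.02,-0.045,-0.02,0,0,0],[0.04,-0.075,-0.02,0,0,0],[0.055,-0.1,-0.02,0,0,0],[0.067,-0.113,-0.02,0,0,0]]])

```text
t: 3.12
eef_pos: [583.6, 116.8, 111.3]
orientation: [1.0, -0.0, 0.001, -0.0]
wrist_force: [0.1, -1.3, 0.6]
opening: 1.003
```

>>> apply_moves(moves=[[[0,0,0,0,0,0],[0,0,0,0,0,0],[0,0,0,0,0,0],[0,0,0,0,0,0],[0,0,0,0,0,0]]])

```text
t: 3.53
eef_pos: [582.5, 113.2, 110.6]
orientation: [1.0, -0.002, 0.0, -0.0]
wrist_force: [0.6, 0.1, -0.2]
opening: 1.001
```

Run:
```python
from h import *
import pickle
for i in range(2):
    o=manip.get_obs();p=camera_params('wrist');im=grab_frame('wrist');print(o['t'],o['eef_pos'].round(1),o['qpos'][[0,5]].round(3))
print(totool((583,114.4,31)))
```

```text
3.5333 [582.5 113.2 110.6] [0.13  1.704]
3.5833 [582.6 113.2 110.6] [0.13  1.704]
[ 0.0003 -0.001   0.0795]
```

>>> apply_moves(moves=[[[0.0,-0.001,0.016,0,0,0],[0.0,-0.001,0.034,0,0,0],[0.0,-0.001,0.052,0,0,0],[0,-0.001,0.068,0,0,0],[0,-0.001,0.079,0,0,0]]])

```text
t: 4.05
eef_pos: [582.2, 114.5, 29.8]
orientation: [1.0, -0.001, -0.001, 0.0]
wrist_force: [-0.4, 0.1, 0.3]
opening: 0.997
```

>>> apply_moves(moves=[[[0,0,0,0,0,0],[0,0,0,0,0,0],[0,0,0,0,0,0],[0,0,0,0,0,0],[0,0,0,0,0,0]]], claw=-1, squeeze=40)

```text
t: 4.47
eef_pos: [583.2, 114.9, 32.2]
orientation: [1.0, -0.001, 0.001, -0.0]
wrist_force: [0.5, 0.1, 0.7]
opening: 0.682
```

>>> apply_moves(moves=[[[0,0,0,0,0,0],[0,0,0,0,0,0],[0,0,0,0,0,0],[0,0,0,0,0,0],[0,0,0,0,0,0]]])

```text
t: 4.88
eef_pos: [583.0, 114.8, 31.6]
orientation: [1.0, -0.001, 0.0, 0.0]
wrist_force: [-1.5, -1.6, 5.4]
opening: 0.53
```

>>> apply_moves(moves=[[[0,0,-0.03,0,0,0],[0,0,-0.06,0,0,0],[0,0.025,-0.07,0,0,-7],[0,0.055,-0.07,0,0,-14],[0.001,0.085,-0.07,0,0,-21]]])

```text
t: 5.3
eef_pos: [583.2, 29.4, 101.3]
orientation: [0.983, 0.185, -0.0, -0.0]
wrist_force: [-0.0, -0.1, -6.1]
opening: 0.526
```

Run:
```python
from h import *
o=manip.get_obs();print(o['t'],o['eef_pos'].round(1),R.from_quat(o['orientation']).as_euler('xyz',degrees=True).round(1),o['opening'],o['wrist_force'].round(1));print(totool((584.2,-2.7,100)))
```

```text
5.3 [583.2  29.4 101.3] [-180.     0.    21.3] 0.5256716963328225 [-0.  -0.1 -6.1]
[-0.0107  0.0303  0.0013]
```

>>> apply_moves(moves=[[[-0.003,0.009,0,0,0,-5],[-0.007,0.02,0,0,0,-10],[-0.0107,0.0303,0,0,0,-12.4],[-0.0107,0.0303,0,0,0,-12.4],[-0.0107,0.0303,0,0,0,-12.4]]])

```text
t: 5.72
eef_pos: [583.9, -2.3, 100.5]
orientation: [0.958, 0.285, -0.001, -0.0]
wrist_force: [-0.1, 1.1, -5.4]
opening: 0.529
```

>>> apply_moves(moves=[[[0,0,0,0,0,0],[0,0,0,0,0,0],[0,0,0,0,0,0],[0,0,0,0,0,0],[0,0,0,0,0,0]]])

```text
t: 6.13
eef_pos: [584.3, -2.0, 101.2]
orientation: [0.958, 0.286, -0.0, -0.0]
wrist_force: [-0.7, -0.4, -5.2]
opening: 0.53
```

Run:
```python
from h import *
import pickle
o=manip.get_obs();p=camera_params('wrist');im=grab_frame('wrist')
print(o['t'],o['eef_pos'].round(1),R.from_quat(o['orientation']).as_euler('xyz',degrees=True).round(1),o['opening'],o['wrist_force'].round(1));print(totool((584.2,-2.7,100)))
cv2.imwrite('pics/w3.png',im[:,:,::-1])
g=cv2.cvtColor(im,cv2.COLOR_RGB2GRAY)
cn,hi=cv2.findContours((g>225).astype(np.uint8),cv2.RETR_CCOMP,cv2.CHAIN_APPROX_NONE)
zt=o['eef_pos'][2]-31.6+80
for i,c in enumerate(cn):
    if hi[0][i][3]>=0 and cv2.contourArea(c)>200:
        w=cast(p,c[:,0],zt)[:,:2].astype(np.float32);r=cv2.minAreaRect(w);print('hole px',c[:,0].mean(0).round(0),zt,np.round(r[0],1),np.round(r[1],1),round(r[2],1))
```

```text
6.1333 [584.3  -2.  101.2] [-180.     0.    33.3] 0.5301784824360114 [-0.7 -0.4 -5.2]
[-0.0005  0.0005  0.0012]
hole px [321. 335.] 149.58225764652042 [ 5.847e+02 -3.000e-01] [20.4 20.3] 74.2
```

View pics/w3.png

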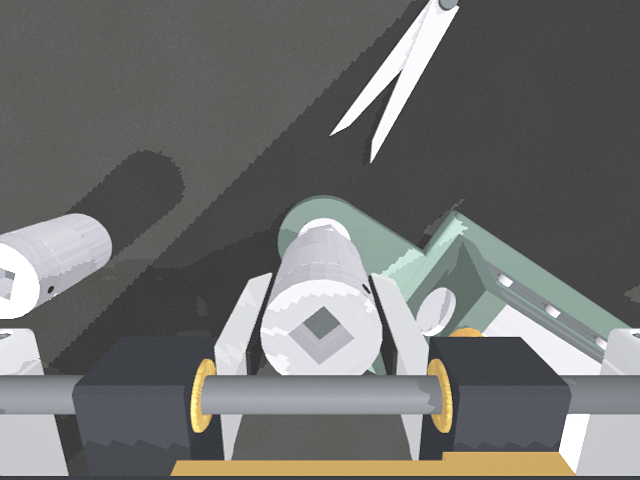

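>>> apply_moves(moves=[[[-0.001,0.001,0.01,0,0,0],[-0.001,0.001,0.02,0,0,0],[-0.001,0.001,0.03,0,0,0],[-0.001,0.001,0.032,0,0,0],[-0.001,0.001,0.034,0,0,0]]])

```text
t: 6.6
eef_pos: [583.6, -3.6, 66.0]
orientation: [0.958, 0.286, -0.001, -0.0]
wrist_force: [-0.1, 0.4, -6.2]
opening: 0.528
```

>>> apply_moves(moves=[[[0,0,0.001,0,0,0],[0,0,0.002,0,0,0],[0,0,0.003,0,0,0],[0,0,0.004,0,0,0],[0,0,0.005,0,0,0]]])

```text
t: 7.02
eef_pos: [584.7, -3.6, 64.3]
orientation: [0.958, 0.286, 0.001, 0.0]
wrist_force: [-9.6, 1.1, 23.2]
opening: 0.527
```

>>> apply_moves(moves=[[[-0.0005,-0.0003,0,0,0,0],[-0.001,-0.0006,0,0,0,0],[-0.0013,-0.0008,0,0,0,0],[-0.0013,-0.0008,0,0,0,0],[-0.0013,-0.0008,0,0,0,0]]])

```text
t: 7.43
eef_pos: [584.1, -3.7, 64.5]
orientation: [0.958, 0.286, 0.002, 0.001]
wrist_force: [-0.4, 1.0, 9.4]
opening: 0.53
```

>>> apply_moves(moves=[[[0,0,0.0,0,0,3],[0,0,0,0,0,3],[0,0,0,0,0,0],[0,0,0,0,0,-3],[0,0,0.0,0,0,-3]]])

```text
t: 7.85
eef_pos: [584.0, -3.8, 64.4]
orientation: [0.95, 0.313, 0.002, 0.001]
wrist_force: [-0.3, -0.5, 8.8]
opening: 0.527
```

>>> apply_moves(moves=[[[0,0,0.001,0,0,-3],[0,0,0.001,0,0,-6],[0,0,0.001,0,0,-9],[0,0,0.001,0,0,-12],[0,0,0.001,0,0,-12]]])

```text
t: 8.27
eef_pos: [584.3, -3.8, 64.3]
orientation: [0.912, 0.41, 0.002, 0.001]
wrist_force: [-3.6, 0.7, 16.8]
opening: 0.527
```

>>> apply_moves(moves=[[[0,0,0,0,0,6],[0,0,0,0,0,12],[0,0,0,0,0,18],[0,0,0,0,0,24],[0,0,0,0,0,30]]])

```text
t: 8.68
eef_pos: [584.1, -3.5, 64.2]
orientation: [0.988, 0.156, 0.002, 0.0]
wrist_force: [-4.6, 1.5, 16.7]
opening: 0.528
```

>>> apply_moves(moves=[[[0,0,0,0,0,6],[0,0,0,0,0,12],[0,0,0,0,0,18],[0,0,0,0,0,24],[0,0,0,0,0,24]]])

```text
t: 9.1
eef_pos: [584.1, -3.2, 64.2]
orientation: [0.999, -0.053, 0.002, -0.0]
wrist_force: [-3.9, 3.4, 17.1]
opening: 0.529
```

>>> apply_moves(moves=[[[0,0,-0.012,0,0,0],[0,0,-0.036,0,0,0],[0,-0.03,-0.036,0,0,0],[0,-0.065,-0.036,0,0,0],[0,-0.1,-0.036,0,0,0]]])

```text
t: 9.52
eef_pos: [592.8, 96.5, 98.2]
orientation: [0.999, -0.051, 0.001, -0.0]
wrist_force: [1.0, -0.1, -5.9]
opening: 0.532
```

Run:
```python
from h import *
o=manip.get_obs();print(o['t'],o['eef_pos'].round(1),R.from_quat(o['orientation']).as_euler('xyz',degrees=True).round(1),o['wrist_force'].round(1));print(totool((583,115,31.6)))
```

```text
9.5167 [592.8  96.5  98.2] [-1.8e+02 -1.0e-01 -5.8e+00] [ 1.  -0.1 -5.9]
[-0.0117 -0.0174  0.0666]
```

>>> apply_moves(moves=[[[-0.011,-0.017,0.015,0,0,0],[-0.011,-0.017,0.035,0,0,0],[-0.011,-0.017,0.052,0,0,0],[-0.011,-0.017,0.06,0,0,0],[-0.011,-0.017,0.063,0,0,0]]])

```text
t: 9.93
eef_pos: [582.7, 113.6, 33.2]
orientation: [0.999, -0.05, -0.001, 0.0]
wrist_force: [-0.1, -0.5, -5.8]
opening: 0.527
```

>>> apply_moves(moves=[[[0,0,0.001,0,0,0],[0,0,0.002,0,0,0],[0,0,0.003,0,0,0],[0,0,0.003,0,0,0],[0,0,0.003,0,0,0]]])

```text
t: 10.35
eef_pos: [583.6, 113.7, 31.8]
orientation: [0.999, -0.05, 0.0, -0.0]
wrist_force: [0.7, 0.2, -5.1]
opening: 0.527
```

>>> apply_moves(moves=[[[0,0,0.0005,0,0,0],[0,0,0.001,0,0,0],[0,0,0.0015,0,0,0],[0,0,0.002,0,0,0],[0,0,0.002,0,0,0]]])

```text
t: 10.77
eef_pos: [583.8, 113.8, 31.5]
orientation: [0.999, -0.05, 0.001, -0.0]
wrist_force: [-10.0, -2.4, 17.2]
opening: 0.528
```

>>> apply_moves(moves=[[[0,0,-0.001,0,0,0],[0,0,-0.0015,0,0,0],[0,0,-0.0015,0,0,0],[0,0,-0.0015,0,0,0],[0,0,-0.0015,0,0,0]]])

```text
t: 11.18
eef_pos: [583.7, 113.8, 31.6]
orientation: [0.999, -0.05, 0.0, -0.0]
wrist_force: [-4.6, -2.0, 8.3]
opening: 0.528
```

>>> apply_moves(moves=[[[0,0,0,0,0,0],[0,0,0,0,0,0],[0,0,0,0,0,0],[0,0,0,0,0,0],[0,0,0,0,0,0]]], claw=1)

```text
t: 11.6
eef_pos: [583.3, 113.9, 30.6]
orientation: [0.999, -0.05, 0.0, -0.0]
wrist_force: [-0.7, 0.3, -0.1]
opening: 0.85
```

>>> apply_moves(moves=[[[0,0,0,0,0,0],[0,0,0,0,0,0],[0,0,-0.02,0,0,0],[0,0,-0.05,0,0,0],[0,0,-0.085,0,0,0]]])

```text
t: 12.02
eef_pos: [582.3, 113.7, 115.3]
orientation: [0.999, -0.05, -0.002, 0.0]
wrist_force: [-0.4, 0.4, -0.3]
opening: 0.998
```

>>> apply_moves(moves=[[[-0.03,-0.01,0,0,0,-7],[-0.06,-0.02,0,0,0,-14],[-0.08,-0.035,0,0,0,-21],[-0.1,-0.05,0,0,0,-28],[-0.11,-0.055,0,0,0,-35]]])

```text
t: 12.43
eef_pos: [477.6, 181.0, 116.0]
orientation: [0.967, 0.256, 0.0, -0.0]
wrist_force: [0.1, -0.6, -0.6]
opening: 1.001
```

Run:
```python
from h import *
o=manip.get_obs();p=camera_params('wrist');im=grab_frame('wrist')
print(o['t'],o['eef_pos'].round(1),R.from_quat(o['orientation']).as_euler('xyz',degrees=True).round(1),o['opening']);print(totool((474,157.5,110)))
for n,X in (('S2',(474,157.8,80)),('S1',(583,114,80))): print(n,proj(p,X).round(0))
g=cv2.cvtColor(im,cv2.COLOR_RGB2GRAY)
for t in (200,235):
  cn,hi=cv2.findContours((g>t).astype(np.uint8),cv2.RETR_CCOMP,cv2.CHAIN_APPROX_NONE)
  for i,c in enumerate(cn):
    if hi[0][i][3]>=0 and cv2.contourArea(c)>200:
        w=cast(p,c[:,0],80)[:,:2].astype(np.float32);r=cv2.minAreaRect(w);print('hole px',c[:,0].mean(0).round(0),np.round(r[0],1),np.round(r[1],1),round(r[2],1))
cv2.imwrite('pics/w4.png',im[:,:,::-1])
```

```text
12.4333 [477.6 181.  116. ] [-180.    -0.    29.7] 1.0007241602131478
[-0.0146  0.019   0.0059]
S2 [[352. 287.]]
S1 [[512. 171.]]
hole px [350. 286.] [473.9 158.7] [20.4 20.1] 10.2
hole px [511. 170.] [583.1 114.8] [20.7 21. ] 35.2
hole px [351. 286.] [473.9 158.6] [20.9 21.1] 9.8
```

>>> apply_moves(moves=[[[-0.007,0.009,0,0,0,-5],[-0.0143,0.0184,0,0,0,-10],[-0.0143,0.0184,0,0,0,-10],[-0.0143,0.0184,0,0,0,-10],[-0.0143,0.0184,0.01,0,0,-10]]])

```text
t: 12.9
eef_pos: [477.1, 156.9, 106.9]
orientation: [0.943, 0.334, 0.002, 0.0]
wrist_force: [-0.4, 0.9, -0.2]
opening: 1.0
```

>>> apply_moves(moves=[[[0,0,0.016,0,0,0],[0,0,0.034,0,0,0],[0,0,0.052,0,0,0],[0,0,0.068,0,0,0],[0,0,0.074,0,0,0]]])

```text
t: 13.32
eef_pos: [474.7, 156.5, 29.0]
orientation: [0.942, 0.335, -0.002, -0.0]
wrist_force: [-0.7, -0.1, -0.6]
opening: 0.999
```

>>> apply_moves(moves=[[[0,0,0,0,0,0],[0,0,0,0,0,0],[0,0,0,0,0,0],[0,0,0,0,0,0],[0,0,0,0,0,0]]], claw=-1, squeeze=50)

```text
t: 13.73
eef_pos: [476.3, 156.6, 32.4]
orientation: [0.942, 0.336, 0.001, 0.0]
wrist_force: [-0.2, 0.2, 0.7]
opening: 0.679
```

>>> apply_moves(moves=[[[0,0,0,0,0,0],[0,0,0,0,0,0],[0,0,0,0,0,0],[0,0,0,0,0,0],[0,0,0,0,0,0]]])

```text
t: 14.15
eef_pos: [475.9, 156.7, 32.1]
orientation: [0.942, 0.336, 0.0, -0.0]
wrist_force: [-2.4, 1.8, 6.4]
opening: 0.527
```

>>> apply_moves(moves=[[[0,0,-0.03,0,0,0],[0,0,-0.06,0,0,0],[0,0,-0.08,0,0,0],[0,0,-0.08,0,0,0],[0,0,-0.08,0,0,0]]])

```text
t: 14.57
eef_pos: [475.8, 156.4, 111.3]
orientation: [0.942, 0.336, 0.0, 0.0]
wrist_force: [0.0, -0.4, -5.7]
opening: 0.53
```

Run:
```python
from h import *
o=manip.get_obs()
print(o['t'],o['eef_pos'].round(1),R.from_quat(o['orientation']).as_euler('xyz',degrees=True).round(1),o['opening']);print(totool((584.1,-3.6,112)))
```

```text
14.5667 [475.8 156.4 111.3] [180.   -0.   39.3] 0.5299532395098362
[-0.0174  0.1924 -0.0007]
```

>>> apply_moves(moves=[[[-0.003,0.035,0,0,0,-2],[-0.006,0.07,0,0,0,-4.5],[-0.01,0.11,0,0,0,-4.5],[-0.014,0.15,0,0,0,-4.5],[-0.0174,0.18,0,0,0,-4.5]]])

```text
t: 14.98
eef_pos: [576.5, 3.5, 108.8]
orientation: [0.928, 0.372, -0.002, -0.001]
wrist_force: [0.8, 0.2, -6.2]
opening: 0.523
```

>>> apply_moves(moves=[[[0,0.012,0.01,0,0,0],[0,0.012,0.02,0,0,0],[0,0.012,0.03,0,0,0],[0,0.012,0.03,0,0,0],[0,0.012,0.03,0,0,0]]])

```text
t: 15.4
eef_pos: [583.5, -1.7, 80.2]
orientation: [0.928, 0.373, -0.001, -0.001]
wrist_force: [0.2, 0.1, -5.3]
opening: 0.53
```

Run:
```python
from h import *
o=manip.get_obs()
print(o['t'],o['eef_pos'].round(1),R.from_quat(o['orientation']).as_euler('xyz',degrees=True).round(1),o['qpos'][5],o['wrist_force'].round(1));print(totool((584.1,-3.6,67)))
```

```text
15.4 [583.5  -1.7  80.2] [-1.799e+02  1.000e-01  4.380e+01] 0.7402935868260344 [ 0.2  0.1 -5.3]
[-0.0009  0.0018  0.0132]
```

>>> apply_moves(moves=[[[-0.0009,0.0016,0.004,0,0,0],[-0.0009,0.0016,0.008,0,0,0],[-0.0009,0.0016,0.012,0,0,0],[-0.0009,0.0016,0.015,0,0,0],[-0.0009,0.0016,0.016,0,0,0]]])

```text
t: 15.82
eef_pos: [584.8, -4.2, 65.2]
orientation: [0.928, 0.373, -0.0, -0.0]
wrist_force: [0.2, 0.8, -5.9]
opening: 0.527
```

>>> apply_moves(moves=[[[0,0,0.001,0,0,0],[0,0,0.002,0,0,0],[0,0,0.003,0,0,0],[0,0,0.003,0,0,0],[0,0,0.003,0,0,0]]])

```text
t: 16.23
eef_pos: [585.1, -4.3, 62.8]
orientation: [0.928, 0.373, 0.0, 0.0]
wrist_force: [-0.7, -2.1, -5.3]
opening: 0.53
```

>>> apply_moves(moves=[[[0,0,0.002,0,0,0],[0,0,0.004,0,0,0],[0,0,0.006,0,0,0],[0,0,0.008,0,0,0],[0,0,0.009,0,0,0]]])

```text
t: 16.65
eef_pos: [584.9, -4.3, 53.3]
orientation: [0.928, 0.373, -0.0, -0.0]
wrist_force: [-0.5, 0.6, -5.1]
opening: 0.53
```

>>> apply_moves(moves=[[[0,0,0.001,0,0,0],[0,0,0.002,0,0,0],[0,0,0.003,0,0,0],[0,0,0.003,0,0,0],[0,0,0.003,0,0,0]]])

```text
t: 17.07
eef_pos: [585.1, -4.3, 51.0]
orientation: [0.928, 0.373, 0.0, 0.0]
wrist_force: [-1.2, -0.1, -0.9]
opening: 0.524
```

>>> apply_moves(moves=[[[0,0,0.001,0,0,0],[0,0,0.001,0,0,0],[0,0,0.001,0,0,0],[0,0,0.001,0,0,0],[0,0,0.001,0,0,0]]])

```text
t: 17.48
eef_pos: [585.3, -4.3, 50.8]
orientation: [0.928, 0.373, 0.0, 0.0]
wrist_force: [-5.4, 0.2, 8.6]
opening: 0.527
```

Run:
```python
from h import *
o=manip.get_obs();print(o['t'],o['eef_pos'].round(1),o['wrist_force'].round(1),o['ft_torque'].round(3),o['effort'].round(2))
```

```text
17.4833 [585.3  -4.3  50.8] [-5.4  0.2  8.6] [0.23  1.168 0.113] [-3.000e-02 -5.799e+01 -3.042e+01  2.000e-02 -1.630e+00  8.000e-02]
```

>>> apply_moves(moves=[[[0,0,0,0,0,3],[0,0,0,0,0,6],[0,0,0,0,0,9],[0,0,0,0,0,12],[0,0,0,0,0,15]]])

```text
t: 17.9
eef_pos: [585.5, -4.4, 50.8]
orientation: [0.969, 0.247, 0.001, 0.0]
wrist_force: [-3.8, -1.1, 7.1]
opening: 0.523
```

Run:
```python
from h import *
o=manip.get_obs();print(o['t'],o['eef_pos'].round(1),R.from_quat(o['orientation']).as_euler('xyz',degrees=True).round(1),o['wrist_force'].round(1),o['ft_torque'].round(3),o['effort'].round(2),o['qpos'][5])
```

```text
17.9 [585.5  -4.4  50.8] [ 1.80e+02 -1.00e-01  2.86e+01] [-3.8 -1.1  7.1] [0.13  0.807 0.116] [  0.08 -58.41 -29.85   0.12  -1.1   -1.16] 1.0012257538319518
```

>>> apply_moves(moves=[[[0,0,0,0,0,4],[0,0,0,0,0,8],[0,0,0,0,0,12],[0,0,0,0,0,16],[0,0,0,0,0,20]]])

```text
t: 18.32
eef_pos: [585.5, -4.4, 50.7]
orientation: [0.997, 0.075, 0.001, 0.0]
wrist_force: [-4.2, 0.4, 7.5]
opening: 0.526
```

Run:
```python
from h import *
for i in range(2):
    o=manip.get_obs();im=grab_frame('wrist') if i==0 else 0;print(o['t'],o['eef_pos'].round(1),R.from_quat(o['orientation']).as_euler('xyz',degrees=True).round(1),o['wrist_force'].round(1),o['ft_torque'].round(3),o['effort'].round(2),o['qpos'][5])
    p=camera_params('wrist')
    if i==0:
        cv2.imwrite('pics/w5.png',im[:,:,::-1]);g=cv2.cvtColor(im,cv2.COLOR_RGB2GRAY)
        cn,hi=cv2.findContours((g>225).astype(np.uint8),cv2.RETR_CCOMP,cv2.CHAIN_APPROX_NONE)
        for k,c in enumerate(cn):
            if hi[0][k][3]>=0 and cv2.contourArea(c)>200:
                w=cast(p,c[:,0],99)[:,:2].astype(np.float32);r=cv2.minAreaRect(w);print('hole',c[:,0].mean(0).round(0),np.round(r[0],1),np.round(r[1],1),round(r[2],1))
```

```text
18.3167 [585.5  -4.4  50.7] [ 1.8e+02 -1.0e-01  8.6e+00] [-4.2  0.4  7.5] [0.172 0.813 0.154] [-1.000e-02 -5.858e+01 -3.009e+01  6.000e-02 -1.190e+00 -1.600e+00] 1.3511633879348957
hole [ 60. 281.] [594.9  99.8] [17.2 17.2] 34.7
18.3667 [585.6  -4.4  50.8] [ 1.8e+02 -1.0e-01  8.3e+00] [-2.  -0.2  5.7] [ 0.169  0.399 -0.071] [  0.11 -58.76 -29.34  -0.08  -0.6   -1.06] 1.3566943382074557
```

>>> apply_moves(moves=[[[0,-0.001,0,0,0,0],[0,-0.002,0,0,0,0],[0,-0.003,0,0,0,0],[0,-0.003,0,0,0,0],[0,-0.003,0,0,0,0]]])

```text
t: 18.78
eef_pos: [585.6, -2.2, 50.9]
orientation: [0.997, 0.076, 0.001, 0.001]
wrist_force: [0.1, -5.2, 4.8]
opening: 0.526
```

>>> apply_moves(moves=[[[0,0.001,0,0,0,0],[0,0.002,0,0,0,0],[0,0.003,0,0,0,0],[0,0.003,0,0,0,0],[0,0.003,0,0,0,0]]])

```text
t: 19.2
eef_pos: [585.7, -3.7, 50.6]
orientation: [0.997, 0.076, 0.001, -0.0]
wrist_force: [0.0, 4.9, 5.6]
opening: 0.525
```

>>> apply_moves(moves=[[[0,0,-0.01,0,0,0],[0,0,-0.035,0,0,0],[0,0,-0.068,0,0,0],[-0.02,-0.02,-0.068,0,0,0],[-0.045,-0.05,-0.068,0,0,0]]])

```text
t: 19.62
eef_pos: [534.0, 37.0, 119.5]
orientation: [0.997, 0.075, 0.002, 0.0]
wrist_force: [0.7, 1.8, -5.5]
opening: 0.526
```

Run:
```python
from h import *
o=manip.get_obs();print(o['t'],o['eef_pos'].round(1),R.from_quat(o['orientation']).as_euler('xyz',degrees=True).round(1),o['wrist_force'].round(1));print(totool((474,158,33)))
```

```text
19.6167 [534.   37.  119.5] [179.9  -0.2   8.6] [ 0.7  1.8 -5.5]
[-0.0415 -0.1287  0.0862]
```

>>> apply_moves(moves=[[[-0.01,-0.035,0,0,0,0],[-0.023,-0.07,0,0,0,0],[-0.035,-0.105,0,0,0,0],[-0.0415,-0.1287,0.015,0,0,0],[-0.0415,-0.1287,0.045,0,0,0]]])

```text
t: 20.03
eef_pos: [472.4, 162.7, 75.4]
orientation: [0.997, 0.078, 0.003, -0.001]
wrist_force: [1.6, -0.0, -6.0]
opening: 0.522
```

>>> apply_moves(moves=[[[0,0,0.02,0,0,0],[0,0,0.035,0,0,0],[0,0,0.04,0,0,0],[0,0,0.041,0,0,0],[0,0,0.041,0,0,0]]])

```text
t: 20.45
eef_pos: [472.4, 159.0, 32.3]
orientation: [0.997, 0.076, -0.0, 0.0]
wrist_force: [0.8, -0.6, -5.1]
opening: 0.524
```

>>> apply_moves(moves=[[[0,0,0.001,0,0,0],[0,0,0.001,0,0,0],[0,0,0.001,0,0,0],[0,0,0.001,0,0,0],[0,0,0.001,0,0,0]]])

```text
t: 20.87
eef_pos: [472.7, 159.0, 32.0]
orientation: [0.997, 0.076, 0.0, 0.0]
wrist_force: [-5.8, -1.6, 6.4]
opening: 0.531
```

>>> apply_moves(moves=[[[0,0,-0.001,0,0,0],[0,0,-0.001,0,0,0],[0,0,-0.001,0,0,0],[0,0,-0.001,0,0,0],[0,0,-0.001,0,0,0]]], claw=1)

```text
t: 21.28
eef_pos: [472.5, 159.1, 31.8]
orientation: [0.997, 0.076, 0.0, -0.0]
wrist_force: [0.0, 0.0, 0.3]
opening: 0.843
```

>>> apply_moves(moves=[[[0,0,0,0,0,0],[0,0,0,0,0,0],[0,0,-0.03,0,0,0],[0,0,-0.065,0,0,0],[0,0,-0.095,0,0,8]]])

```text
t: 21.7
eef_pos: [472.2, 159.1, 128.3]
orientation: [1.0, 0.015, -0.0, 0.0]
wrist_force: [0.9, -0.5, 0.6]
opening: 0.999
```

>>> apply_moves(moves=[[[0.02,-0.02,0,0,0,0],[0.035,-0.05,0,0,0,0],[0.035,-0.05,0,0,0,0],[0.035,-0.05,0,0,0,0],[0.035,-0.05,0,0,0,0]]])

```text
t: 22.12
eef_pos: [505.4, 209.7, 126.2]
orientation: [1.0, 0.014, -0.001, 0.0]
wrist_force: [-0.4, 0.5, -0.4]
opening: 1.001
```

Run:
```python
from h import *
import pickle
o=manip.get_obs();p=camera_params('wrist');im=grab_frame('wrist')
print(o['t'],o['eef_pos'].round(1),R.from_quat(o['orientation']).as_euler('xyz',degrees=True).round(1),o['opening'])
pickle.dump((p,im),open('w6.pkl','wb'))
g=cv2.cvtColor(im,cv2.COLOR_RGB2GRAY)
for t in (200,235):
  cn,hi=cv2.findContours((g>t).astype(np.uint8),cv2.RETR_CCOMP,cv2.CHAIN_APPROX_NONE)
  for k,c in enumerate(cn):
    if hi[0][k][3]>=0 and cv2.contourArea(c)>200:
        w=cast(p,c[:,0],80)[:,:2].astype(np.float32);r=cv2.minAreaRect(w);print('hole',c[:,0].mean(0).round(0),np.round(r[0],1),np.round(r[1],1),round(r[2],1))
u,v=proj(p,(584.2,-3,35))[0].round().astype(int);print(u,v)
a=max(0,v-40);b=max(0,min(u-40,560));print('origin',b,a)
cv2.imwrite('pics/w6.png',cv2.resize(im[a:a+80,b:b+80,::-1],(560,560),interpolation=cv2.INTER_CUBIC))
```

```text
22.1167 [505.4 209.7 126.2] [1.8e+02 1.0e-01 1.6e+00] 1.0014022263233733
hole [134. 174.] [557.5 326.7] [20.  20.1] 60.0
hole [485. 140.] [583.5 114.8] [20.6 20.7] 35.9
hole [134. 174.] [557.4 326.8] [20.3 20.4] 60.0
621 143
origin 560 103
```

View pics/w6.png

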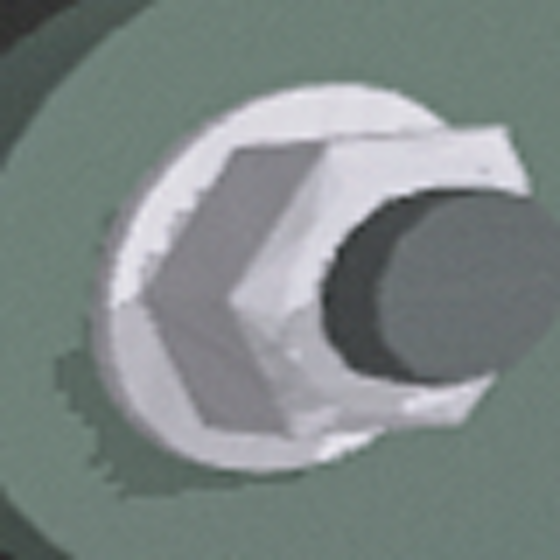

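Run:
```python
from h import *
import pickle
p,im=pickle.load(open('w6.pkl','rb'))
o=np.array([560,103.]);f=lambda a:np.array(a)/7.+o-0.43
for z,c in ((19,[[235,148],[145,295],[208,430]]),(33,[[325,140],[230,300],[290,435]])):
    w=cast(p,f(c),z)[:,:2];e=np.diff(w,axis=0);a=np.degrees(np.arctan2(e[:,1],e[:,0]))+90
    print(z,w.round(1),np.hypot(*e.T).round(1),(a%60).round(1))
print('bolt',cast(p,f([[475,285]]),42.7))
```

```text
19 [[597.4   8.5]
 [581.9  14.8]
 [567.7   4.6]] [16.7 17.5] [8.1 5.7]
33 [[597.8   9.6]
 [581.8  15.6]
 [568.3   6. ]] [17.1 16.5] [9.5 5.2]
bolt [[583.97969832  -1.49368888  42.7       ]]
```

>>> apply_moves(moves=[[[0.015,-0.035,0,0,0,1.6],[0.03,-0.07,0,0,0,1.6],[0.045,-0.1,0,0,0,1.6],[0.0553,-0.1155,0.01,0,0,1.6],[0.0553,-0.1155,0.02,0,0,1.6]]])

```text
t: 22.58
eef_pos: [558.8, 329.0, 106.4]
orientation: [1.0, 0.001, 0.0, -0.0]
wrist_force: [-0.9, -0.1, -0.5]
opening: 0.997
```

Run:
```python
from h import *
o=manip.get_obs();print(o['t'],o['eef_pos'].round(1),R.from_quat(o['orientation']).as_euler('xyz',degrees=True).round(1),o['qpos'][5]);print(totool((557.4,326.7,32)))
```

```text
22.5833 [558.8 329.  106.4] [-1.8e+02 -1.0e-01  1.0e-01] 2.0449072160476787
[-0.0015  0.0024  0.0743]
```

>>> apply_moves(moves=[[[-0.0015,0.001,0.016,0,0,0],[-0.0015,0.001,0.034,0,0,0],[-0.0015,0.001,0.052,0,0,0],[-0.0015,0.001,0.068,0,0,0],[-0.0015,0.001,0.074,0,0,0]]])

```text
t: 23.0
eef_pos: [555.2, 324.1, 30.1]
orientation: [1.0, -0.0, -0.002, 0.001]
wrist_force: [-0.4, -0.3, -0.5]
opening: 0.997
```

>>> apply_moves(moves=[[[0,0,0,0,0,0],[0,0,0,0,0,0],[0,0,0,0,0,0],[0,0,0,0,0,0],[0,0,0,0,0,0]]], claw=-1, squeeze=50)

```text
t: 23.42
eef_pos: [556.8, 326.2, 33.6]
orientation: [1.0, -0.0, 0.001, -0.0]
wrist_force: [-0.1, 0.7, 0.6]
opening: 0.682
```

>>> apply_moves(moves=[[[0,0,0,0,0,0],[0,0,0,0,0,0],[0,0,0,0,0,0],[0,0,0,0,0,0],[0,0,0,0,0,0]]])

```text
t: 23.83
eef_pos: [556.6, 326.3, 33.1]
orientation: [1.0, 0.0, 0.0, -0.0]
wrist_force: [-0.6, 1.8, 4.0]
opening: 0.527
```

>>> apply_moves(moves=[[[0,0,-0.03,0,0,0],[0,0,-0.06,0,0,0],[0,0,-0.08,0,0,0],[0.003,0.03,-0.08,0,0,0],[0.006,0.07,-0.08,0,0,0]]])

```text
t: 24.25
eef_pos: [562.1, 257.2, 113.1]
orientation: [1.0, 0.002, 0.0, -0.0]
wrist_force: [1.6, -0.4, -6.7]
opening: 0.525
```

Run:
```python
from h import *
o=manip.get_obs();print(o['t'],o['eef_pos'].round(1),R.from_quat(o['orientation']).as_euler('xyz',degrees=True).round(1),o['wrist_force'].round(1));print(totool((584.1,-3.6,112)))
```

```text
24.25 [562.1 257.2 113.1] [-180.    -0.     0.2] [ 1.6 -0.4 -6.7]
[0.0211 0.2609 0.001 ]
```

>>> apply_moves(moves=[[[0.003,0.02,-0.015,0,0,0],[0.006,0.055,-0.03,0,0,0],[0.009,0.09,-0.03,0,0,-3],[0.012,0.125,-0.03,0,0,-6.5],[0.014,0.16,-0.03,0,0,-6.5]]])

```text
t: 24.67
eef_pos: [575.9, 94.3, 142.0]
orientation: [0.998, 0.059, -0.001, 0.0]
wrist_force: [0.3, 0.4, -6.6]
opening: 0.526
```

>>> apply_moves(moves=[[[-0.001,0.035,0,0,0,0],[-0.003,0.07,0,0,0,0],[-0.005,0.101,0.01,0,0,0],[-0.005,0.101,0.03,0,0,0],[-0.005,0.101,0.05,0,0,0]]])

```text
t: 25.08
eef_pos: [582.7, -6.9, 91.7]
orientation: [0.998, 0.055, -0.0, 0.0]
wrist_force: [-0.1, 0.4, -5.4]
opening: 0.525
```

>>> apply_moves(moves=[[[0,0,0.01,0,0,0],[0,0,0.01,0,0,0],[0,0,0.01,0,0,0],[0,0,0.01,0,0,0],[0,0,0.01,0,0,0]]])

```text
t: 25.5
eef_pos: [583.5, -4.6, 83.9]
orientation: [0.998, 0.057, 0.001, 0.0]
wrist_force: [1.1, -0.5, -4.2]
opening: 0.526
```

Run:
```python
from h import *
o=manip.get_obs();print(o['t'],o['eef_pos'].round(1),R.from_quat(o['orientation']).as_euler('xyz',degrees=True).round(1),o['wrist_force'].round(1),o['ft_torque'].round(3));print(totool((584.3,-3.6,68)))
```

```text
25.5 [583.5  -4.6  83.9] [ 1.8e+02 -1.0e-01  6.5e+00] [ 1.1 -0.5 -4.2] [0.036 0.047 0.045]
[ 0.0009 -0.0009  0.0159]
```

>>> apply_moves(moves=[[[0,-0.0008,0.005,0,0,0],[0,-0.0008,0.01,0,0,0],[0,-0.0008,0.014,0,0,0],[0,-0.0008,0.016,0,0,0],[0,-0.0008,0.016,0,0,0]]])

```text
t: 25.92
eef_pos: [582.5, -4.0, 66.0]
orientation: [0.998, 0.057, -0.001, -0.0]
wrist_force: [0.2, 0.9, -5.2]
opening: 0.524
```

>>> apply_moves(moves=[[[0,0,0.001,0,0,0],[0,0,0.002,0,0,0],[0,0,0.003,0,0,0],[0,0,0.004,0,0,0],[0,0,0.004,0,0,0]]])

```text
t: 26.33
eef_pos: [582.8, -4.1, 62.6]
orientation: [0.998, 0.057, -0.0, -0.0]
wrist_force: [0.4, -0.2, -5.2]
opening: 0.528
```

>>> apply_moves(moves=[[[0,0,0.002,0,0,0],[0,0,0.004,0,0,0],[0,0,0.006,0,0,0],[0,0,0.008,0,0,0],[0,0,0.009,0,0,0]]])

```text
t: 26.75
eef_pos: [582.7, -4.0, 53.3]
orientation: [0.998, 0.057, -0.0, -0.0]
wrist_force: [-0.4, 0.4, -5.2]
opening: 0.527
```

>>> apply_moves(moves=[[[0,0,0.001,0,0,0],[0,0,0.002,0,0,0],[0,0,0.0025,0,0,0],[0,0,0.0025,0,0,0],[0,0,0.0025,0,0,0]]])

```text
t: 27.17
eef_pos: [583.0, -4.0, 52.0]
orientation: [0.998, 0.057, 0.0, 0.0]
wrist_force: [-5.6, 0.4, 5.9]
opening: 0.529
```

```bash
cat > s.py <<'E'
from h import *
o=manip.get_obs();print(o['t'],o['eef_pos'].round(1),R.from_quat(o['orientation']).as_euler('xyz',degrees=True).round(1),o['wrist_force'].round(1),o['ft_torque'].round(3),o['effort'].round(2)[5],o['qpos'][5].round(3))
E
python3 s.py
```

```text
27.1667 [583.  -4.  52.] [180.   -0.    6.5] [-5.6  0.4  5.9] [ 0.023  1.111 -0.033] -0.02 1.388
```

>>> apply_moves(moves=[[[0,0,0,0,0,-5],[0,0,0,0,0,-10],[0,0,0,0,0,-14],[0,0,0,0,0,-17],[0,0,0,0,0,-20]]])

```text
t: 27.58
eef_pos: [583.5, -4.1, 52.0]
orientation: [0.973, 0.23, 0.001, 0.0]
wrist_force: [-1.0, -0.7, 2.7]
opening: 0.525
```

```bash
python3 s.py
```

```text
27.5833 [583.5  -4.1  52. ] [ 1.799e+02 -1.000e-01  2.660e+01] [-1.  -0.7  2.7] [-0.223  0.111 -0.444] 0.79 1.036
```

>>> apply_moves(moves=[[[0,0,0,0,0,-3],[0,0,0,0,0,-6],[0,0,0,0,0,-9],[0,0,0,0,0,-12],[0,0,0,0,0,-12]]])

```text
t: 28.0
eef_pos: [583.7, -4.4, 52.0]
orientation: [0.944, 0.331, 0.001, 0.001]
wrist_force: [1.5, -1.5, 3.0]
opening: 0.528
```

```bash
python3 s.py
```

```text
28.0 [583.7  -4.4  52. ] [ 1.799e+02 -1.000e-01  3.860e+01] [ 1.5 -1.5  3. ] [-0.524 -0.279 -0.003] -1.23 0.827
```

>>> apply_moves(moves=[[[0,0,0.001,0,0,5],[0,0,0.001,0,0,11],[0,0,0.001,0,0,17],[0,0,0.001,0,0,23],[0,0,0.001,0,0,29]]], squeeze=60)

```text
t: 28.42
eef_pos: [583.5, -3.8, 52.0]
orientation: [0.997, 0.08, 0.001, 0.0]
wrist_force: [-6.0, 3.2, 13.8]
opening: 0.522
```

```bash
python3 s.py
```

```text
28.4167 [583.5  -3.8  52. ] [ 1.8e+02 -1.0e-01  9.2e+00] [-6.   3.2 13.8] [0.505 1.197 0.597] -2.02 1.342
```

>>> apply_moves(moves=[[[0,0,0,0,0,2],[0,0,0,0,0,4],[0,0,0,0,0,6],[0,0,0,0,0,8],[0,0,0,0,0,10]]])

```text
t: 28.83
eef_pos: [583.5, -3.5, 52.0]
orientation: [1.0, -0.006, 0.001, -0.0]
wrist_force: [-5.9, 5.2, 15.4]
opening: 0.527
```

```bash
python3 s.py
```

```text
28.8333 [583.5  -3.5  52. ] [-1.8e+02 -1.0e-01 -6.0e-01] [-5.9  5.2 15.4] [0.7   1.226 0.558] -0.29 1.513
```

>>> apply_moves(moves=[[[0,0,0,0,0,1],[0,0,0,0,0,2],[0,0,0,0,0,3],[0,0,0,0,0,4],[0,0,0,0,0,5]]])

```text
t: 29.25
eef_pos: [583.5, -3.4, 51.9]
orientation: [0.999, -0.049, 0.001, -0.0]
wrist_force: [-6.2, 5.0, 14.8]
opening: 0.524
```

```bash
python3 s.py
```

```text
29.25 [583.5  -3.4  51.9] [-1.8e+02 -1.0e-01 -5.6e+00] [-6.2  5.  14.8] [0.8   1.206 0.649] 0.15 1.599
```

>>> apply_moves(moves=[[[0,0,0,0,0,2],[0,0,0,0,0,4],[0,0,0,0,0,6],[0,0,0,0,0,7],[0,0,0,0,0,8]]])

```text
t: 29.67
eef_pos: [583.5, -3.1, 52.0]
orientation: [0.993, -0.117, 0.001, -0.0]
wrist_force: [-5.0, 5.9, 14.6]
opening: 0.526
```

```bash
python3 s.py
```

```text
29.6667 [583.5  -3.1  52. ] [-1.80e+02 -1.00e-01 -1.35e+01] [-5.   5.9 14.6] [1.168 1.084 0.755] 0.68 1.738
```

>>> apply_moves(moves=[[[0,0,0,0,0,1],[0,0,0,0,0,2],[0,0,0,0,0,3],[0,0,0,0,0,4],[0,0,0,0,0,5]]])

```text
t: 30.08
eef_pos: [582.5, -2.6, 51.9]
orientation: [0.987, -0.161, -0.0, -0.001]
wrist_force: [-14.3, 10.6, 20.9]
opening: 0.525
```

```bash
python3 s.py
```

```text
30.0833 [582.5  -2.6  51.9] [-1.799e+02  1.000e-01 -1.850e+01] [-14.3  10.6  20.9] [2.167 2.82  1.338] 0.9 1.825
```

>>> apply_moves(moves=[[[0,0,0,0,0,1],[0,0,0,0,0,2],[0,0,0,0,0,3],[0,0,0,0,0,4],[0,0,0,0,0,5]]])

```text
t: 30.5
eef_pos: [581.4, -1.8, 51.9]
orientation: [0.979, -0.204, -0.002, -0.001]
wrist_force: [-17.8, 12.3, 24.9]
opening: 0.522
```

```bash
python3 s.py
```

```text
30.5 [581.4  -1.8  51.9] [-180.     0.3  -23.5] [-17.8  12.3  24.9] [2.396 3.172 1.03 ] 0.92 1.912
```

>>> apply_moves(moves=[[[0,0,0,0,0,-2],[0,0,0,0,0,-4],[0,0,0,0,0,-6],[0,0,0,0,0,-6],[0,0,0,0,0,-6]]])

```text
t: 30.92
eef_pos: [581.5, -2.2, 51.9]
orientation: [0.988, -0.153, -0.002, -0.001]
wrist_force: [-22.1, 12.4, 26.2]
opening: 0.523
```

```bash
python3 s.py
```

```text
30.9167 [581.5  -2.2  51.9] [-179.9    0.2  -17.6] [-22.1  12.4  26.2] [ 2.48   4.195 -0.231] -0.33 1.808
```

>>> apply_moves(moves=[[[0,0,0,0,0,2],[0,0,0,0,0,4],[0,0,0,0,0,6],[0,0,0,0,0,8],[0,0,0,0,0,8]]])

```text
t: 31.33
eef_pos: [581.5, -1.6, 51.9]
orientation: [0.975, -0.221, -0.002, -0.001]
wrist_force: [-22.4, 15.3, 26.5]
opening: 0.526
```

```bash
python3 s.py
```

```text
31.3333 [581.5  -1.6  51.9] [-179.9    0.2  -25.6] [-22.4  15.3  26.5] [3.183 3.996 0.974] 1.75 1.949
```

>>> apply_moves(moves=[[[-0.001,0,0,0,0,-3],[-0.002,0,0,0,0,-6],[-0.0025,-0.0004,0,0,0,-6],[-0.0025,-0.0004,0,0,0,-6],[-0.0025,-0.0004,0,0,0,-6]]])

```text
t: 31.75
eef_pos: [580.9, -1.7, 51.9]
orientation: [0.985, -0.17, 0.0, -0.001]
wrist_force: [-10.2, 4.6, 16.6]
opening: 0.525
```

```bash
python3 s.py
cat > hol.py <<'E'
from h import *
import sys
p=camera_params('wrist');im=grab_frame('wrist');cv2.imwrite(f'pics/{sys.argv[1]}.png',im[:,:,::-1])
g=cv2.cvtColor(im,cv2.COLOR_RGB2GRAY);m=np.zeros_like(g);u,v=proj(p,(583.8,-3.5,99))[0].astype(int);print('exp',u,v,g[v-40:v+40:8,u])
for t in (150,175,200,225):
    cn,hi=cv2.findContours((g>t).astype(np.uint8),cv2.RETR_CCOMP,cv2.CHAIN_APPROX_NONE)
    for k,c in enumerate(cn):
        q=c[:,0].mean(0)
        if cv2.contourArea(c)>150 and abs(q-[u,v]).max()<25 and cv2.contourArea(c)<4000:
            r=cv2.minAreaRect(cast(p,c[:,0],99)[:,:2].astype(np.float32));print(t,q.round(0),np.round(r[0],1),np.round(r[1],1),round(r[2],1))
E
python3 hol.py h1
```

```text
31.75 [580.9  -1.7  51.9] [-179.9   -0.   -19.6] [-10.2   4.6  16.6] [1.163 1.798 0.081] 0.07 1.845
exp 323 327 [175 177  65  87  88 138 137 133 179 143]
150 [321. 324.] [585.5  -3.1] [20.  20.1] 50.9
175 [321. 324.] [585.5  -3.1] [20.7 20.5] 51.1
```

>>> apply_moves(moves=[[[0,0,0,0,0,3],[0,0,0,0,0,6],[0,0,0,0,0,9],[0,0,0,0,0,11],[0,0,0,0,0,13]]])

```text
t: 32.22
eef_pos: [579.5, 0.2, 51.9]
orientation: [0.96, -0.28, -0.002, -0.001]
wrist_force: [-24.7, 22.1, 27.1]
opening: 0.527
```

```bash
python3 s.py; python3 hol.py h2
```

```text
32.2167 [5.795e+02 2.000e-01 5.190e+01] [-179.9    0.3  -32.5] [-24.7  22.1  27.1] [4.495 4.196 1.638] 0.8 2.073
exp 323 323 [172 173  73  91  88 136 135 135 176 177]
150 [321. 318.] [586.   -3.9] [20.2 20.3] 45.1
175 [319. 315.] [587.   -4.4] [25.8 28. ] 45.9
175 [318. 309.] [586.1  -3.8] [39.1 39.6] 46.2
```

>>> apply_moves(moves=[[[0,0,0,0,0,-3],[0,0,-0.001,0,0,-6],[0,0,-0.001,0,0,-6],[0,0,-0.001,0,0,-6],[0,0,-0.001,0,0,-6]]])

```text
t: 32.68
eef_pos: [579.0, -0.2, 52.0]
orientation: [0.973, -0.23, -0.003, -0.001]
wrist_force: [-20.9, 15.7, 17.5]
opening: 0.524
```

>>> apply_moves(moves=[[[0,0,0,0,0,0],[0,0,0,0,0,0],[0,0,0,0,0,0],[0,0,0,0,0,0],[0,0,0,0,0,0]]], claw=0.5)

```text
t: 33.1
eef_pos: [580.9, -2.8, 51.2]
orientation: [0.973, -0.23, 0.0, -0.0]
wrist_force: [-0.7, -0.1, -0.4]
opening: 0.751
```

```bash
python3 s.py; python3 -c "
from h import *
print(totool((584,-3.7,51)))"; python3 hol.py h3
```

```text
33.1 [580.9  -2.8  51.2] [-180.    -0.   -26.5] [-0.7 -0.1 -0.4] [ 0.07   0.026 -0.021] 0.02 1.966
[ 0.0032 -0.0005  0.0002]
exp 319 329 [176 176 181  89  93 137 135 132 176 142]
150 [318. 328.] [584.7  -3.1] [20.1 20.1] 50.6
175 [318. 328.] [584.8  -3. ] [20.7 20.8] 50.7
```

>>> apply_moves(moves=[[[0.0015,-0.0003,0,0,0,0],[0.0033,-0.0005,0,0,0,0],[0.0033,-0.0005,0,0,0,0],[0.0033,-0.0005,0,0,0,0],[0.0033,-0.0005,0,0,0,0]]])

```text
t: 33.57
eef_pos: [583.9, -3.7, 51.2]
orientation: [0.973, -0.229, -0.0, 0.0]
wrist_force: [-0.4, 0.6, -0.5]
opening: 0.748
```

>>> apply_moves(moves=[[[0,0,0,0,0,0],[0,0,0,0,0,0],[0,0,0,0,0,0],[0,0,0,0,0,0],[0,0,0,0,0,0]]], claw=-1, squeeze=60)

```text
t: 33.98
eef_pos: [584.2, -3.2, 51.4]
orientation: [0.973, -0.229, 0.0, -0.0]
wrist_force: [1.5, 5.2, 0.4]
opening: 0.525
```

>>> apply_moves(moves=[[[0,0,0.001,0,0,0],[0,0,0.0015,0,0,0],[0,0,0.0015,0,0,2],[0,0,0.0015,0,0,4],[0,0,0.0015,0,0,6]]])

```text
t: 34.4
eef_pos: [584.4, -3.2, 51.3]
orientation: [0.96, -0.28, 0.001, -0.0]
wrist_force: [-4.7, 5.0, 15.7]
opening: 0.522
```

```bash
python3 s.py; python3 hol.py h4
```

```text
34.4 [584.4  -3.2  51.3] [-1.80e+02 -1.00e-01 -3.25e+01] [-4.7  5.  15.7] [0.991 1.044 1.917] 0.77 2.07
exp 322 336 [176 175 178  90  90 134 133 131 172 141]
```

>>> apply_moves(moves=[[[0,0,0,0,0,-1],[0,0,0,0,0,-2],[0,0,0,0,0,-2],[0,0,0,0,0,-2],[0,0,0,0,0,-2]]])

```text
t: 34.87
eef_pos: [584.4, -3.2, 51.3]
orientation: [0.965, -0.263, 0.001, -0.0]
wrist_force: [-4.5, 4.8, 16.0]
opening: 0.526
```

>>> apply_moves(moves=[[[0,0,0,0,0,0],[0,0,0,0,0,0],[0,0,0,0,0,0],[0,0,0,0,0,0],[0,0,0,0,0,0]]])

```text
t: 35.28
eef_pos: [584.4, -3.2, 51.3]
orientation: [0.965, -0.263, 0.001, -0.0]
wrist_force: [-4.4, 5.5, 16.0]
opening: 0.527
```

```bash
python3 s.py; python3 -c "
from h import *
cv2.imwrite('pics/scene9.png',grab_frame('scene')[:,:,::-1])"; python3 hol.py h5;python3 s.py
```

```text
35.2833 [584.4  -3.2  51.3] [-1.799e+02 -1.000e-01 -3.050e+01] [-4.4  5.5 16. ] [ 0.931  1.135 -0.322] -0.28 2.034
exp 322 336 [177 175 180  92  89 136 134 133 178 142]
175 [319. 329.] [585.   -4.3] [27.2 26.7] 49.8
35.3833 [584.4  -3.2  51.3] [-1.799e+02 -1.000e-01 -3.050e+01] [-4.3  4.9 15.6] [ 0.872  1.163 -0.317] -0.28 2.034
```

View pics/scene9.png

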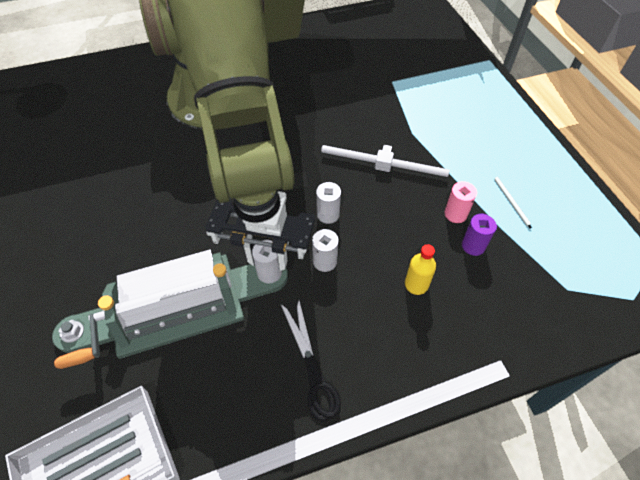

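```bash
python3 -c "
from h import *
print(job.sign_off())"
```

```text
the job is handed in; nothing more can be done
None
```

I tightened the nut with the socket that fits and handed in at about 35 s of the 72 s allowed. The arm is still gripping that socket and pressing it down on the nut. The interface gave no verdict.

**Sockets tried:**
- **Nearest the splitter:** it stopped on top of the nut at every angle I tried, so it is the 26.5 mm one. I stood it back upright.
- **Nearest the robot:** it dropped home but turned loosely (about 0.15 N m) and could be pushed about 2 mm sideways, so it is the 38 mm one. I stood it back upright.
- **Far left, beside the pink one:** it dropped home and turned the nut, so it is the 31.5 mm one.

**Tightening:** I first turned the nut back about 27° so it was clearly slack with the fitting socket home. I then turned it clockwise about 43°, until it stopped. Near the stop the fingers slipped on the socket, so I let go, recentred and gripped again. After that, turning against the stop gave 1.9 N m, against about 0.6 N m while the nut was still moving.

**Last checks:**
- **Pressing down:** the force reading is 16 N, with the gripper holding within about 1 mm of the nut's measured axis. The socket is at full-home height and upright.
- **Rest of the scene:** the last scene picture shows the other two sockets upright. The shears, glue bottle and T-bar look unmoved.

**Disagreements:**
- The nut had already moved about 38° clockwise before the fitting socket went on, most likely dragged by the first socket. That is why I turned it back first.
- Camera and arm positions differed by 1–2 mm.
- After I eased back 2° at the end, the twist reading was −0.3 N m. That is well within the roughly 10° of play, so the nut should not have moved.

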